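Hold the tipping soldering pan at its index tab on a spring lever

TASK

Tip the top-heavy soldering pan, working it only by the wooden grip on its spring lever, until its pointer stands at the index tab on the scale (within about 4 degrees), and keep it there for at least 6 seconds without a break while the joint is soldered. Then lower the pan gently back onto its level rest, let go of the lever and leave it there. Do not touch the pan itself, do not let it tip right over or drop onto its rest, and leave the tab and the things around alone.

Things in the scene. Friction and masses are not known exactly. Their poses are not given: they have to be found in the camera images.
- stand: Grey steel stand fixed to the bench, base 340 x 170 x 12 mm; posts at its x = -137 and +137 mm carry a shaft along its x axis, 160 mm above the bench. Origin: centre of the base's underside. x runs from the lever end (nearer the robot) to the end with the round white scale, y to its left, z up. Random place, yaw within 0.35 rad.
- pivot (a point): Point on the shaft's axis midway between the posts, 160 mm above the stand's origin; axes as the stand's.
- dish: Soldering pan, 250 mm diameter, grey grains, with fire brick, copper cup, counterweight under the shaft and black pointer, one rigid piece. Above the shaft axis: pan bottom 20, rim 60, brick top 94, cup top 108 mm. Origin on the shaft axis between the posts, z = pan's upward normal. Mass 5.0 kg nominal (hidden, +-15 %, inertia and gravity moment in proportion), inertia about the shaft 0.040 kg m2.
- cradle (a joint): Tilt of pan and pointer in rad: 0 level on its rest stop (start), growing as the pan's top moves to the stand's +y; far stop at 0.75. Top-heavy: gravity turns it with 0.14 N m x sin(tilt - 0.35), nominal, so it falls to its rest below 0.35 and to the far stop above. Hinge damping 0.006 N m s, friction 0.001 N m.
- lever (a joint): Angle in rad of the balanced spring lever relative to the pan, same shaft and sense as cradle; 0 = spring relaxed (start). The spring turns the pan with 0.10 N m/rad (damping 0.004 N m s), less than gravity: a lever held still lets the pan run away (time constant 0.85 to 1.3 s). About +0.5 lifts the pan off its rest; then bring it back: near 0 balances at tilt 0.35, negative beyond.
- grip_mid (a point): Centre of the wooden grip, a cylinder of 30 mm diameter, 55 mm long, lying along the stand's x at the lever's top, rolling freely on its pin. It moves on a circle about lever_axis: y = 0.15 sin(a), z = 0.15 cos(a) m in stand axes, a = cradle + lever - 0.30 rad; 303 mm high at the start. Pinch from above, fingers closing along the stand's y.
- lever_axis (a point): Point on the shaft axis below the grip: 195 mm from the pivot towards the stand's -x. Its axes turn with the lever.
- pointer_tip (a point): Point moving with the black pointer (on the scale's outer face, stand x = +163 mm): at the radius of its tip, 100 mm from the shaft axis, but 63 mm inward of it, at stand x = +100 mm. Leans (cradle - 0.35) rad from upright towards the stand's +y; axes are the pan's.
- tab_tip (a point): Point moving with the dark steel index tab (30 x 30 mm block at the scale's rim, stand x = +155 mm): at 110 mm from the shaft axis but 55 mm inward of the tab, at stand x = +100 mm. Leans (tab - 0.35) rad from upright towards the stand's +y; axes turn with the tab.
- tab (a joint): Setting of the index tab in rad, between 0.22 and 0.48 at random; the pointer stands at the tab when cradle equals tab. A stiff hinge: it stays where it is set unless pushed.
- glass_dish: Bystander: open glass dish 130 x 200 x 45 mm, origin under its centre.
- jar: Bystander: green glass jar, 72 mm diameter, 90 mm high, origin under its centre.
- wood_block: Bystander: wooden block 90 x 70 x 45 mm, origin under its centre.

How it is judged (in metres and radians):
On the way:
1. the pan's pointer is kept within 0.075 rad of the index tab for 5.5 s without a break (angle between the y axis of pointer_tip and the y axis of tab_tip, either way round below 0.075 rad), for 5.5 s.
At the end, for the whole second after the job is handed in: The pan lies level on its rest (tilt under 0.03 rad) and still (under 0.05 rad/s), the lever free with its spring relaxed (within 0.15 rad), the bystanders within 30 mm of where they were (value of joint cradle below 0.03 rad and velocity of joint cradle between -0.05 and 0.05 rad/s and value of joint lever between -0.15 and 0.15 rad and distance of each of glass_dish, jar, wood_block from where it was at the start of the episode below 0.03 m); the robot touches nothing.
It fails at once if the robot touches the pan, its brick, counterweight or pointer (contact force between any of the arm, the fingers and dish above 0.5 N).
It fails at once if the pan tips over onto its far stop (tilt above 0.7 rad) (value of joint cradle above 0.7 rad).
It fails at once if the pan drops onto its rest (faster than 0.35 rad/s in the last 0.03 rad) (value of joint cradle below 0.03 rad and velocity of joint cradle below -0.35 rad/s).
It fails at once if the index tab is shifted by more than 8 mm (distance of tab_tip from where it was at the start of the episode above 0.008 m).
It fails at once if the glass dish, jar or wooden block is shifted by more than 30 mm (distance of any of glass_dish, jar, wood_block from where it was at the start of the episode above 0.03 m).
It also fails if it takes over 70 s, if anything falls off the work surface, if the arm or the gripper's body presses on something with over 40 N, if the wrist force passes 120 N, or if a joint passes its speed limit or range.

ROBOT

A 6-joint arm with a two-finger parallel gripper is mounted at the origin on the work surface. World frame = base frame: x ahead of the robot, y to its left, z up, the work surface at z = 0. Lengths are in mm, angles in degrees, forces in N, time in s.
With the tool pointing down it reaches from about 300 to 850 mm from the base axis. Payload 4.2 kg.
Tool frame: the origin (TCP) lies midway between the tips of the shut fingers; the grasp point (between the pads) lies 19 mm behind it; z points along the fingers, y is the line along which they close (so a half turn about z gives the same grasp; the last joint's range is limited). The gripper opens to 91 mm and grips with 3 to 60 N. Pads are 32 mm wide; open, the fingers measure 118 mm over their backs; the gripper's body (76 mm by 178 mm) begins 60 mm behind the grasp point.
Start: joints at [-75.344, 18.312, 89.639, -0, 72.044, -1.146], TCP at [156.585, -553.285, 213.976] pointing down, gripper open.
Joint ranges: [-177.97, 177.97], [-48.28, 115.42], [12.27, 149.76], [-77.06, 257.06], [2.81, 150.46], [-146.56, 146.56]. Speed limits (degrees/s): [147.25, 147.25, 180, 180, 180, 180].

INTERFACE

Orientations are given as [roll, pitch, yaw] about the fixed x, y, z axes, in that order (R = Rz(yaw) Ry(pitch) Rx(roll)).
In Python, from workcell import state, grab_frame, camera_model, workorder gives the robot as it stands.
- The arm moves only by the tool carry_out, never from a script. Its argument "commands" is a list of rows, each a list of 7 numbers: the turn, a rotation vector about the tool's x, y, z in degrees, then the shift along the tool's x, y, z in mm, then the opening, from -1 (shut) to 1 (fully open). In form: [[ax, ay, az, dx, dy, dz, hand], ...]. A call has 1 to 20 rows; each row is the pose to reach, as a shift and turn from the pose commanded when the call began, along the tool's axes at that moment; what a row does not reach only later rows make up. A row lasts 1/10 s, in which the tool goes at most 50 mm and 8.59 degrees, less where a joint would pass 70% of its speed; a pose out of reach is approached as far as the arm can. A call with a gripper value outside its range is refused whole. The fingers move at their own pace and stop on an object; "force" is the grip in N (left out, the last holds). Time passes only in rows, so rows that repeat a pose let the fingers close. It gives the time, the measured TCP pose, the force, the opening and the grip force at its end, in the units of the state.
- state(): the state, without advancing time (a new reading comes with each control period).
- grab_frame(name): name is "scene" or "top"; returns the picture (400x640x3 uint8, red, green, blue); there is no depth.
- camera_model(name): a dict with "fx", "fy", "cx", "cy" (pixels), "dist" ([k1, k2, p1, p2, k3] as OpenCV has them; the pictures are not rectified), "origin" and "rotation" of the camera in the world. Camera axes: x right, y up, looking along -z (the intrinsics and any distortion apply to the point x, -y, -z); pixel columns grow to the right and rows downward; lengths in mm; the calibration is good to about 2 mm. A picture is of the moment at which its call begins. camera_model takes no time and is no camera call.
- workorder.job_done(): hands the job in; it is judged then, once.
The state is a dict: "time_s": time; "qpos": joint angles; "qvel": joint speeds; "effort": joint torques, N m; "ee_pos": TCP position; "ee_rot": TCP orientation; "force": force on the tool from outside, world axes, zero at the start; "torque": the same for the moment, N m; "gripper_width": finger opening in mm; "gripper_force": force on a finger pad.
Only numpy, scipy, OpenCV 4.12 (cv2) and the standard library are available. Lean on these libraries where they do the work, as an engineer would, in place of code of your own. Each camera call takes 0.05 s, during which the arm holds its last target. There are 200 camera calls.

## Working session

There is one attempt and no reset: what is moved stays moved. The work goes in short steps, Python scripts to look and compute and a tool call to move; the robot and the scene stay as the last step left them, time stands still between calls to the robot, and variables do not carry over. Pictures are saved under pics/ and viewed, at most 10 in all, crops included, and the job is handed in when it is done.

Besides the shell and the picture viewer there is one more tool, called as name([rows], argument=value, ...), one row to a line, values as JSON. carry_out: Moves the arm, as the interface text tells. Its arguments: {"type":"object","properties":{"commands":{"type":"array"},"force":{"type":"number"}},"required":["commands"]}

```bash
ls; mkdir -p pics; python3 - <<'E'
from workcell import *
import cv2
for n in("scene","top"):
    cv2.imwrite(f"pics/{n}0.png",grab_frame(n)[:,:,::-1]); print(n,camera_model(n))
print(state())
E
```

```text
pics
scene {'fx': 512.7609196062277, 'fy': 512.7609196062277, 'cx': 318.83993953060656, 'cy': 206.44403388958767, 'dist': array([-0.00837175,  0.        ,  0.        ,  0.        ,  0.        ]), 'origin': array([1637.72948149, -339.07519511, 1165.3470103 ]), 'rotation': array([48.92799757,  0.81744627, 71.90362058])}
top {'fx': 454.8724075668666, 'fy': 454.8724075668666, 'cx': 317.64418756322704, 'cy': 200.6996147895212, 'dist': array([-0.08983255,  0.        ,  0.        ,  0.        ,  0.        ]), 'origin': array([ 321.35098902,    5.7061455 , 1451.31161962]), 'rotation': array([ 10.22373224,  -0.80785126, -88.46550938])}
{'time_s': 0.1, 'qpos': array([-7.53426823e+01,  1.83482862e+01,  8.96986862e+01, -1.27889348e-03,
        7.20437094e+01, -1.14652541e+00]), 'qvel': array([ 0.04898926, -0.1168876 , -0.14885977,  0.00595813, -0.00350166,
       -0.07956906]), 'effort': array([ 4.23048486e-04, -4.13332951e+01, -2.32510257e+01,  7.28862570e-02,
        4.22279129e-02, -5.21228799e-05]), 'ee_pos': array([ 156.47382402, -552.83842408,  213.20620785]), 'ee_rot': array([-1.79909312e+02, -5.98747855e-04,  1.58042379e+01]), 'force': array([-0.14344599, -0.25316638,  0.46335197]), 'torque': array([-0.02596303, -0.00499625, -0.01509674]), 'gripper_force': 0.0, 'gripper_width': 91.42116930210065}
```

View pics/scene0.png

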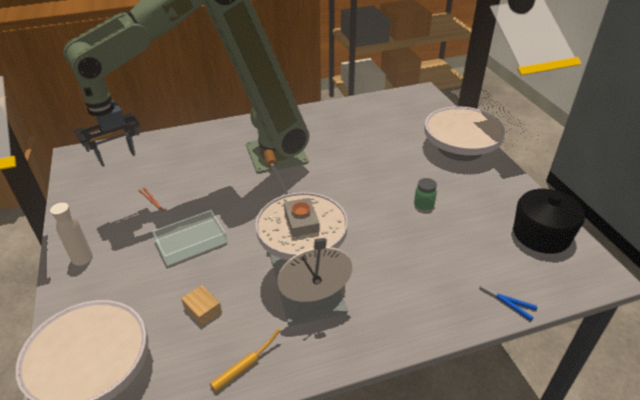

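View pics/top0.png

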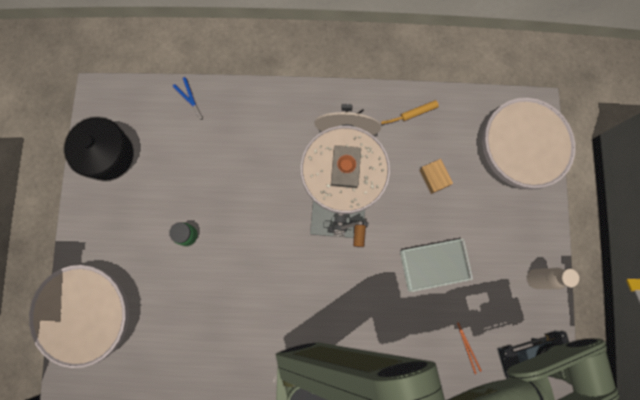

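The scene picture shows the pan (300,225), the scale with pointer and tab (318,245), and the grip near (269,157). The top picture shows the pan at (345,168), the cup at (346,163), the grip at (360,236) and the scale at (347,122). I'll enlarge the key parts.

```bash
python3 - <<'E'
import cv2,numpy as np
a=cv2.imread("pics/scene0.png")[140:325,240:365]; b=cv2.imread("pics/top0.png")[95:255,285:410]
a=cv2.resize(a[:150+35],None,fx=3.2,fy=3.2,interpolation=cv2.INTER_CUBIC);b=cv2.resize(b,None,fx=3.2,fy=3.2,interpolation=cv2.INTER_CUBIC)
o=np.zeros((592,800,3),np.uint8);o[:a.shape[0],:400]=a[:592];o[:b.shape[0],400:]=b;cv2.imwrite("pics/z.png",o)
E
```

```text
(no output)
```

View pics/z.png

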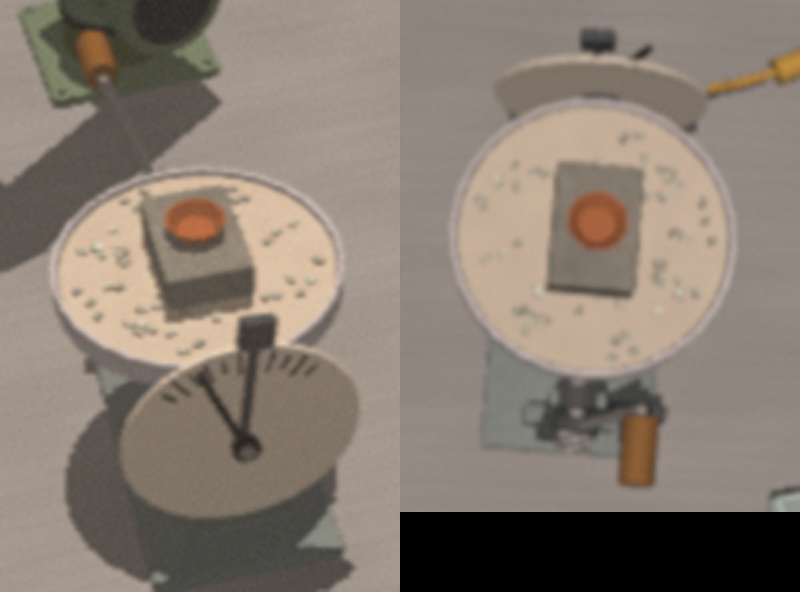

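```bash
cat > h.py <<'E'
import numpy as np,cv2
from scipy.spatial.transform import Rotation as R
from scipy.optimize import least_squares
from workcell import *
C={n:camera_model(n) for n in("scene","top")}
def proj(n,P):
    c=C[n];p=R.from_euler('xyz',c['rotation'],degrees=True).inv().apply(np.atleast_2d(P)-c['origin'])*[1,-1,-1]
    K=np.array([[c['fx'],0,c['cx']],[0,c['fy'],c['cy']],[0,0,1]])
    return cv2.projectPoints(p,np.zeros(3),np.zeros(3),K,c['dist'])[0][:,0]
def W(s,p): # stand (x,y,yaw rad) -> world
    c,q=np.cos(s[2]),np.sin(s[2]);p=np.asarray(p,float);return np.array([s[0]+c*p[0]-q*p[1],s[1]+q*p[0]+c*p[1],p[2]])
def circ(x,r,a): return [x,r*np.sin(a),160+r*np.cos(a)]
E
python3 - <<'E'
from h import *
S=lambda u,v:np.array([240+u/3.2,140+v/3.2]);T=lambda u,v:np.array([285+(u-400)/3.2,95+v/3.2])
def obs(s):
    g=circ(-195,150,-.30);cup=[0,0,268];tab=circ(155,s[4],s[3]-.35);pt=circ(163,100,-.35)
    return [("scene",S(97,57),g,"grip"),("top",T(638.5,451),g,"grip"),("scene",S(196,220),cup,"cup"),("top",T(598,220),cup,"cup"),
     ("scene",S(246,447),[166,0,160],"hub"),("scene",S(257,332),tab,"tab"),("top",T(598,40),tab,"tab"),("scene",S(203,376),pt,"ptr"),("top",T(648,48),pt,"ptr"),
     ("top",T(482,447),[-170,85,12],"b1"),("scene",S(150,587),[170,-85,12],"b2"),("scene",S(343,548),[170,85,12],"b3")]
f=lambda s:np.concatenate([proj(n,W(s,p))[0]-o for n,o,p,_ in obs(s)])
r=least_squares(f,[650,0,0,.35,120],loss='soft_l1',x_scale=[100,100,.1,.1,10]);s=r.x
print(s,np.degrees(s[2]));
for (n,o,p,l),e in zip(obs(s),f(s).reshape(-1,2)):print(l,n,e.round(1))
def tri(po,pt):
    return least_squares(lambda p:np.r_[proj("scene",p)[0]-po,proj("top",p)[0]-pt],[600,0,200]).x
print("grip tri",tri(S(97,57),T(638.5,451)),"model",W(s,circ(-195,150,-.3)))
print("cup tri",tri(S(196,220),T(598,220)),W(s,[0,0,268])); print("tab tri",tri(S(257,332),T(598,40)))
for n in ("glass",):pass
E
```

```text
[ 6.40678927e+02 -7.97200463e+01 -5.58038371e-02  4.58468491e-01
  1.16896634e+02] -3.1973243442088304
grip scene [-1.4 -0.1]
grip top [-0.2 -0.9]
cup scene [-1.3 -1.7]
cup top [-0.5 -0.9]
hub scene [-0.4  0. ]
tab scene [-0.8  0.1]
tab top [-0.9 -0.3]
ptr scene [-1.6 -1.3]
ptr top [-0.2 -1. ]
b1 top [-0.9 -1.4]
b2 scene [ 0.7 -0.3]
b3 scene [ 0.1 -1.7]
grip tri [ 441.83041173 -111.58995052  301.34194391] model [ 443.51007973 -113.1029736   303.30047337]
cup tri [640.76410748 -79.01318801 261.5336068 ] [640.67892742 -79.7200463  268.        ]
tab tri [796.16628419 -75.80138306 276.27473513]
```

The stand pose fits to about 1 px. The triangulated grip is at (442, -112, 301), which agrees with the model, and the tab is at about 0.46 rad. I'll hover above the grip with the tool aligned to the stand.

carry_out([
  [0, 0, 19, 395.6, -346, -186, 1],
  [0, 0, 19, 395.6, -346, -186, 1],
  [0, 0, 19, 395.6, -346, -186, 1],
  [0, 0, 19, 395.6, -346, -186, 1],
  [0, 0, 19, 395.6, -346, -186, 1],
  [0, 0, 19, 395.6, -346, -186, 1],
  [0, 0, 19, 395.6, -346, -186, 1],
  [0, 0, 19, 395.6, -346, -186, 1],
  [0, 0, 19, 395.6, -346, -186, 1],
  [0, 0, 19, 395.6, -346, -186, 1],
  [0, 0, 19, 395.6, -346, -186, 1],
  [0, 0, 19, 395.6, -346, -186, 1],
  [0, 0, 19, 395.6, -346, -186, 1],
  [0, 0, 19, 395.6, -346, -186, 1],
  [0, 0, 19, 395.6, -346, -186, 1],
  [0, 0, 19, 395.6, -346, -186, 1],
  [0, 0, 19, 395.6, -346, -186, 1],
], force=12)

```text
time_s: 1.8
ee_pos: [442.5, -113.5, 399.8]
ee_rot: [180.0, 0.0, -3.3]
force: [-0.2, -0.3, -0.9]
gripper_width: 91.0
gripper_force: 0.0
```

```bash
python3 - <<'E'
from workcell import *
import cv2,numpy as np
a=grab_frame("scene")[:,:,::-1];b=grab_frame("top")[:,:,::-1]
cv2.imwrite("pics/s1.png",a);cv2.imwrite("pics/t1.png",b)
o=np.hstack([cv2.resize(x,None,fx=3,fy=3,interpolation=cv2.INTER_CUBIC) for x in(a[100:290,235:365],b[90:280,285:415])]);cv2.imwrite("pics/z1.png",o)
print(state())
E
```

```text
{'time_s': 1.9, 'qpos': array([-1.57783349e+01,  3.78548111e+00,  8.21052656e+01, -6.69579339e-03,
        9.41142570e+01,  7.74893997e+01]), 'qvel': array([ 0.33038287,  0.18390133, -0.0615907 , -0.01776899, -0.01220265,
        0.09697756]), 'effort': array([-6.92279544e-02, -2.88214087e+01, -2.50138521e+01,  4.76971641e-02,
       -6.59330143e-02, -8.71827397e-04]), 'ee_pos': array([ 442.68121907, -113.17576588,  399.89322315]), 'ee_rot': array([ 1.79994564e+02,  6.33159069e-03, -3.26821498e+00]), 'force': array([-0.6927563 , -0.04086829, -0.70385249]), 'torque': array([ 0.04685343,  0.05109379, -0.00227912]), 'gripper_force': 0.0, 'gripper_width': 91.48130619800033}
```

View pics/z1.png

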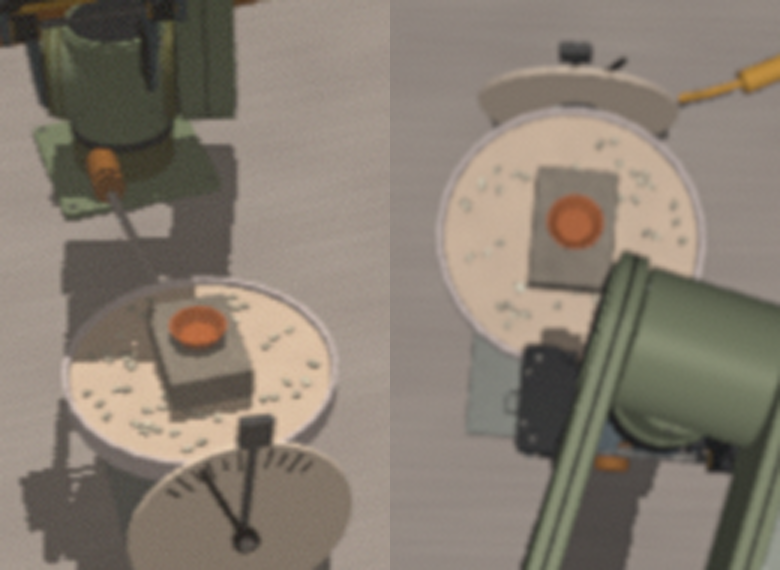

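The fingers hang above the grip and the grip end is visible at about (612,462) in the right crop, so they are aligned. I'll descend and close.

carry_out([
  [0, 0, 0, 0, 0, 30, 1],
  [0, 0, 0, 0, 0, 60, 1],
  [0, 0, 0, 0, 0, 90, 1],
  [0, 0, 0, 0, 0, 110, 1],
  [0, 0, 0, 0, 0, 116, 1],
  [0, 0, 0, 0, 0, 116, 1],
  [0, 0, 0, 0, 0, 116, -1],
  [0, 0, 0, 0, 0, 116, -1],
  [0, 0, 0, 0, 0, 116, -1],
  [0, 0, 0, 0, 0, 116, -1],
  [0, 0, 0, 0, 0, 116, -1],
  [0, 0, 0, 0, 0, 116, -1],
  [0, 0, 0, 0, 0, 116, -1],
  [0, 0, 0, 0, 0, 116, -1],
], force=12)

```text
time_s: 3.3
ee_pos: [443.0, -112.6, 283.9]
ee_rot: [180.0, 0.0, -3.2]
force: [-0.1, 0.4, -0.5]
gripper_width: 29.9
gripper_force: 0.2
```

```bash
cat >> h.py <<'E'
S0=np.array([641.0,-79.5,-.0558])
WIN={"scene":(255,170,350,260),"top":(310,130,385,205)}
def cen(n,im):
    x0,y0,x1,y1=WIN[n];a=im[y0:y1,x0:x1].astype(float)
    w=np.clip(a[...,0]-(a[...,1]+a[...,2])/2-45,0,60)
    m=(w>0).astype(np.uint8);k,l,st,c=cv2.connectedComponentsWithStats(m)
    i=1+np.argmax(st[1:,4]);w=w*(cv2.dilate((l==i).astype(np.uint8),np.ones((3,3)))>0)
    yy,xx=np.mgrid[y0:y1,x0:x1];return np.array([(w*xx).sum(),(w*yy).sum()])/w.sum()
def cp(n,th): # cup centre
    return proj(n,W(S0,[0,105*np.sin(th),160+105*np.cos(th)]))[0]
REF={n:cen(n,cv2.imread(f"pics/{n}0.png")[:,:,::-1])-cp(n,0) for n in C}
def tilt(n,im):
    c=cen(n,im)-REF[n];g=np.linspace(-.1,.8,91);P=np.array([cp(n,t) for t in g])
    d=P[-1]-P[0];d/=np.linalg.norm(d);return float(np.interp(c@d,P@d,g)),c
E
python3 - <<'E'
from h import *
print(REF)
for n,f in(("scene","s1"),("top","t1")):print(n,tilt(n,cv2.imread(f"pics/{f}.png")[:,:,::-1]),cp(n,0),cp(n,.45))
for i in range(2):
  for n in C:print(n,tilt(n,grab_frame(n)))
im=grab_frame("scene");cv2.imwrite("pics/s2.png",im[:,:,::-1])
cv2.imwrite("pics/z2.png",cv2.resize(im[100:290,235:365,::-1],None,fx=3,fy=3,interpolation=cv2.INTER_CUBIC))
s=state();print(s['time_s'],s['ee_pos'],s['ee_rot'],s['force'],s['gripper_width'],s['gripper_force'])
E
```

```text
{'scene': array([0.44483694, 0.83021464]), 'top': array([0.23303889, 0.25897233])}
scene (0.0001421117118459123, array([300.08557724, 207.92838233])) [300.08136377 207.91637361] [316.71336832 207.78496486]
top (-0.00017333261098071567, array([346.21578266, 163.06351925])) [346.20911043 163.06794815] [329.17711907 162.64829021]
scene (-0.00035973072712220874, array([300.0669584 , 207.92552984]))
top (7.552194256638238e-05, array([346.20616605, 163.06631897]))
scene (-0.0006741971166127243, array([300.05451107, 207.93200059]))
top (5.324738914364509e-06, array([346.2088694 , 163.06442201]))
3.55 [ 442.99386656 -112.61577367  283.92252847] [ 1.79996826e+02  4.06311085e-03 -3.20358901e+00] [-0.15464419  0.18557905  0.21561481] 29.5383829337995 11.997915208339691
```

View pics/z2.png

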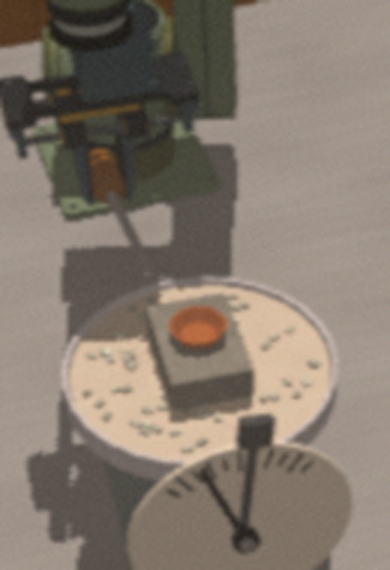

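The gripper holds the grip (29.5 mm, 12 N) and the tilt readings from both cameras repeat to under 0.001 rad. Next comes a small filter and planner that prints rows for me to enter.

```bash
cat > est.py <<'E'
import sys,json,os
from h import *
# usage: est.py target rows T_ramp [save]  -- log.json: filter state, commanded Y,Z, last plan
F="log.json";D=json.load(open(F)) if os.path.exists(F) else dict(t=None,x=[0,0,1,0],P=np.diag([1e-6,1e-6,.08**2,.02**2]).tolist(),Y=-44.1,Z=143.3,plan=[],uh=None)
dt=.01
def step(x,u):
    th,w,m,b=x
    for _ in range(1):
        tq=.14*m*np.sin(th-.35)+.1*(u+b-th)-.010*w-.001*np.tanh(w/.02)
        w=w+dt*tq/(.04*m);th=th+dt*w
        if th<=0: th=0.;w=max(w,0.)
        # lever damping with moving grip neglected
    return np.array([th,w,m,b])
uo=lambda Y,Z:np.arctan2(Y,Z)+.3
x=np.array(D['x']);P=np.array(D['P']);Q=np.diag([1e-7,2e-6,1e-6,4e-6])*.1  # per step
def advance(us):
    global x,P
    for u in us:
        f=lambda z:step(z,u);x1=f(x);e=1e-4
        A=np.array([(f(x+e*v)-x1)/e for v in np.eye(4)]).T
        x=x1;P=A@P@A.T+Q
def update(z):
    global x,P
    H=np.array([1.,0,0,0]);s=P[0,0]+.002**2;K=P[:,0]/s;inn=z-x[0]
    x=x+K*inn;P=P-np.outer(K,P[0]);x[0]=max(x[0],0);return inn
u0=uo(D['Y'],D['Z'])
LAG=.04
if D['plan']:
    kn=[u0]
    for dy,dz in D['plan']: kn.append(uo(D['Y']-dy,D['Z']-dz))
    n=len(D['plan']);tt=np.arange(n*10)*dt+dt-LAG
    advance(np.interp(tt,np.arange(n+1)*.1,kn))
    D['Y']-=D['plan'][-1][0];D['Z']-=D['plan'][-1][1];u0=kn[-1]
    texp=D['t']+n*.1
else:texp=state()['time_s']
s=state();p=s['ee_pos'];ys=.05577*(p[0]-641)+.99844*(p[1]+79.5);zs=p[2]+19-160
print(f"t={s['time_s']:.2f} expected {texp:.2f}; u cmd {u0:.3f} meas {uo(ys,zs):.3f} F {s['force'].round(1)} w {s['gripper_width']:.1f}")
for n in("scene","top"):
    im=grab_frame(n);th,_=tilt(n,im);pr=x[0];inn=update(th);print(f"{n}: tilt {th:.4f} pred {pr:.4f}");advance([u0]*5)
    if n=="scene":cv2.imwrite("pics/last.png",im[:,:,::-1])
D['t']=state()['time_s']
print("th %.4f w %.4f m %.3f b %.4f"%tuple(x),"sd",np.sqrt(np.diag(P)).round(4))
tgt,k,T=float(sys.argv[1]),int(sys.argv[2]),float(sys.argv[3])
N=max(20,int(T*10)+8);tk=np.arange(1,N+1)*.1
q=np.clip(tk/T,0,1);ref=x[0]+(tgt-x[0])*(10*q**3-15*q**4+6*q**5)
c0=x[0];T0=T
# ramp that starts with the current speed
ref=ref+x[1]*tk*(1-q)**3
def sim(U):
    z=x.copy();o=[];kk=np.r_[u0,U]
    uu=np.interp(np.arange(N*10)*dt+dt-LAG,np.arange(N+1)*.1,kk)
    for i,u in enumerate(uu):
        z=step(z,u)
        if i%10==9:o.append(z[:2])
    return np.array(o)
def cost(U):
    o=sim(U);d=np.diff(np.r_[u0,U]);return np.r_[(o[:,0]-ref)/.01,d/.06,np.diff(d)/.06,8*np.maximum(abs(d)-.09,0)/.01]
g=np.full(N,u0) if tgt>.1 else np.linspace(u0,u0+.1,N)
if x[0]<.02 and tgt>.1: g=np.r_[np.linspace(u0,.55,8),np.linspace(.55,.31,N-8)]
r=least_squares(cost,g,max_nfev=25);U=r.x;o=sim(U)
print("th plan",o[:k+6,0].round(3),"end w",o[k-1,1].round(3));print("u plan",U[:k+6].round(3))
Yp,Zp=D['Y'],D['Z'];pl=[]
for u in U[:k]:
    a=u-.3;pl.append([float(round(2*(Yp-150*np.sin(a)))/2),float(round(2*(Zp-150*np.cos(a)))/2)])
D.update(x=x.tolist(),P=P.tolist(),plan=pl);json.dump(D,open(F,"w"))
print("ROWS dy,dz:",pl)
E
python3 est.py 0.455 6 3
```

```text
t=3.55 expected 3.55; u cmd 0.001 meas 0.001 F [-0.2  0.2  0.2] w 29.5
scene: tilt -0.0003 pred 0.0000
top: tilt -0.0001 pred 0.0000
th 0.0000 w 0.0000 m 1.000 b 0.0000 sd [0.0001 0.0004 0.08   0.0201]
th plan [0.    0.    0.    0.    0.    0.    0.001 0.006 0.016 0.033 0.058 0.089] end w 0.002
u plan [0.094 0.186 0.279 0.371 0.463 0.555 0.647 0.737 0.828 0.805 0.715 0.625]
ROWS dy,dz: [[-13.5, -3.5], [-27.0, -5.5], [-41.0, -6.5], [-54.5, -6.5], [-68.5, -4.5], [-82.0, -2.0]]
```

carry_out([
  [0, 0, 0, 0, -13.5, -3.5, -1],
  [0, 0, 0, 0, -27, -5.5, -1],
  [0, 0, 0, 0, -41, -6.5, -1],
  [0, 0, 0, 0, -54.5, -6.5, -1],
  [0, 0, 0, 0, -68.5, -4.5, -1],
  [0, 0, 0, 0, -82, -2, -1],
])

```text
time_s: 4.25
ee_pos: [447.9, -29.4, 285.9]
ee_rot: [180.0, -0.1, -3.2]
force: [3.0, -2.3, -6.3]
gripper_width: 29.7
gripper_force: 12.0
```

```bash
sed -i 's/^LAG=.04/LAG=.01/' est.py; python3 est.py 0.455 4 3
```

```text
t=4.25 expected 4.25; u cmd 0.555 meas 0.565 F [ 3.  -2.3 -6.3] w 29.7
scene: tilt -0.0003 pred 0.0002
top: tilt -0.0002 pred 0.0007
th 0.0014 w 0.0194 m 1.015 b -0.0020 sd [0.0017 0.0172 0.073  0.0203]
th plan [0.004 0.008 0.012 0.018 0.026 0.036 0.048 0.064 0.082 0.102] end w 0.067
u plan [0.541 0.54  0.552 0.57  0.588 0.602 0.609 0.607 0.598 0.581]
ROWS dy,dz: [[2.0, -0.5], [2.0, -0.5], [0.5, 0.0], [-2.0, 0.5]]
```

carry_out([
  [0, 0, 0, 0, 2, -0.5, -1],
  [0, 0, 0, 0, 2, -0.5, -1],
  [0, 0, 0, 0, 0.5, 0, -1],
  [0, 0, 0, 0, -2, 0.5, -1],
])

```text
time_s: 4.75
ee_pos: [448.0, -29.1, 285.7]
ee_rot: [180.0, -0.1, -3.3]
force: [2.5, -1.0, -0.5]
gripper_width: 29.8
gripper_force: 12.0
```

```bash
python3 est.py 0.455 4 3
```

```text
t=4.75 expected 4.75; u cmd 0.569 meas 0.567 F [ 2.5 -1.  -0.5] w 29.8
scene: tilt 0.0004 pred 0.0186
top: tilt 0.0004 pred 0.0011
th 0.0013 w 0.0125 m 1.087 b -0.0112 sd [0.0018 0.0061 0.0363 0.0192]
th plan [0.003 0.006 0.009 0.015 0.023 0.033 0.045 0.061 0.079 0.1  ] end w 0.064
u plan [0.581 0.598 0.617 0.635 0.649 0.657 0.659 0.653 0.639 0.619]
ROWS dy,dz: [[-2.0, 0.5], [-4.0, 1.5], [-7.0, 2.5], [-9.5, 3.0]]
```

carry_out([
  [0, 0, 0, 0, -2, 0.5, -1],
  [0, 0, 0, 0, -4, 1.5, -1],
  [0, 0, 0, 0, -7, 2.5, -1],
  [0, 0, 0, 0, -9.5, 3, -1],
])

```text
time_s: 5.25
ee_pos: [448.5, -19.0, 282.6]
ee_rot: [180.0, -0.1, -3.2]
force: [2.0, 0.2, 0.1]
gripper_width: 30.0
gripper_force: 12.0
```

```bash
python3 est.py 0.455 4 3
```

```text
t=5.25 expected 5.25; u cmd 0.635 meas 0.637 F [2.  0.2 0.1] w 30.0
scene: tilt 0.0082 pred 0.0150
top: tilt 0.0119 pred 0.0120
th 0.0154 w 0.0716 m 1.093 b -0.0145 sd [0.0016 0.0057 0.036  0.0195]
th plan [0.023 0.032 0.041 0.049 0.058 0.068 0.08  0.094 0.11  0.129] end w 0.086
u plan [0.569 0.535 0.534 0.553 0.58  0.605 0.623 0.629 0.624 0.608]
ROWS dy,dz: [[9.5, -3.0], [14.5, -4.0], [14.5, -4.0], [12.0, -3.5]]
```

carry_out([
  [0, 0, 0, 0, 9.5, -3, -1],
  [0, 0, 0, 0, 14.5, -4, -1],
  [0, 0, 0, 0, 14.5, -4, -1],
  [0, 0, 0, 0, 12, -3.5, -1],
])

```text
time_s: 5.75
ee_pos: [447.8, -31.6, 286.3]
ee_rot: [-180.0, -0.1, -3.3]
force: [4.1, 0.1, 2.3]
gripper_width: 29.5
gripper_force: 12.0
```

```bash
python3 est.py 0.455 5 2.6
```

```text
t=5.75 expected 5.75; u cmd 0.552 meas 0.549 F [4.1 0.1 2.3] w 29.5
scene: tilt 0.0414 pred 0.0490
top: tilt 0.0418 pred 0.0463
th 0.0473 w 0.0682 m 1.090 b -0.0246 sd [0.0016 0.0064 0.0361 0.0194]
th plan [0.054 0.062 0.07  0.079 0.09  0.103 0.119 0.137 0.158 0.182 0.208] end w 0.119
u plan [0.554 0.567 0.587 0.61  0.629 0.64  0.641 0.632 0.611 0.582 0.545]
ROWS dy,dz: [[-0.5, 0.0], [-2.0, 0.5], [-5.0, 1.5], [-8.5, 2.5], [-11.0, 3.5]]
```

carry_out([
  [0, 0, 0, 0, -0.5, 0, -1],
  [0, 0, 0, 0, -2, 0.5, -1],
  [0, 0, 0, 0, -5, 1.5, -1],
  [0, 0, 0, 0, -8.5, 2.5, -1],
  [0, 0, 0, 0, -11, 3.5, -1],
])

```text
time_s: 6.35
ee_pos: [448.4, -19.6, 282.6]
ee_rot: [-180.0, -0.0, -3.2]
force: [3.8, 2.0, 5.7]
gripper_width: 29.6
gripper_force: 12.0
```

```bash
python3 est.py 0.455 4 2.2
```

```text
t=6.35 expected 6.35; u cmd 0.629 meas 0.633 F [3.8 2.  5.7] w 29.6
scene: tilt 0.0865 pred 0.0897
top: tilt 0.0904 pred 0.0928
th 0.0979 w 0.1323 m 1.082 b -0.0320 sd [0.0017 0.0063 0.0343 0.0169]
th plan [0.112 0.127 0.141 0.154 0.168 0.184 0.201 0.221 0.243 0.268] end w 0.137
u plan [0.539 0.49  0.488 0.516 0.553 0.585 0.599 0.593 0.566 0.523]
ROWS dy,dz: [[13.0, -4.0], [20.0, -5.5], [20.5, -5.5], [16.5, -4.5]]
```

carry_out([
  [0, 0, 0, 0, 13, -4, -1],
  [0, 0, 0, 0, 20, -5.5, -1],
  [0, 0, 0, 0, 20.5, -5.5, -1],
  [0, 0, 0, 0, 16.5, -4.5, -1],
])

```text
time_s: 6.85
ee_pos: [447.4, -37.0, 287.4]
ee_rot: [-180.0, -0.0, -3.3]
force: [3.2, 0.6, 6.8]
gripper_width: 29.5
gripper_force: 12.0
```

```bash
python3 est.py 0.455 4 2.2
```

```text
t=6.85 expected 6.85; u cmd 0.515 meas 0.513 F [3.2 0.6 6.8] w 29.5
scene: tilt 0.1561 pred 0.1544
top: tilt 0.1591 pred 0.1629
th 0.1677 w 0.1378 m 1.079 b -0.0339 sd [0.0017 0.0072 0.0328 0.015 ]
th plan [0.182 0.195 0.207 0.219 0.23  0.243 0.257 0.273 0.29  0.309] end w 0.115
u plan [0.46  0.439 0.448 0.474 0.505 0.528 0.538 0.533 0.512 0.479]
ROWS dy,dz: [[8.0, -2.0], [11.0, -2.5], [10.0, -2.0], [6.0, -1.5]]
```

carry_out([
  [0, 0, 0, 0, 8, -2, -1],
  [0, 0, 0, 0, 11, -2.5, -1],
  [0, 0, 0, 0, 10, -2, -1],
  [0, 0, 0, 0, 6, -1.5, -1],
])

```text
time_s: 7.35
ee_pos: [447.1, -43.0, 288.6]
ee_rot: [-180.0, -0.0, -3.3]
force: [4.0, 0.5, 4.5]
gripper_width: 29.8
gripper_force: 12.0
```

```bash
python3 est.py 0.455 5 1.8
```

```text
t=7.35 expected 7.35; u cmd 0.473 meas 0.472 F [4.  0.5 4.5] w 29.8
scene: tilt 0.2234 pred 0.2185
top: tilt 0.2269 pred 0.2292
th 0.2342 w 0.1248 m 1.088 b -0.0281 sd [0.0017 0.0074 0.0279 0.0109]
th plan [0.247 0.259 0.271 0.283 0.296 0.309 0.325 0.341 0.359 0.377 0.395] end w 0.131
u plan [0.438 0.429 0.442 0.465 0.484 0.491 0.481 0.455 0.416 0.369 0.322]
ROWS dy,dz: [[5.0, -1.0], [6.5, -1.0], [4.5, -0.5], [1.5, 0.0], [-1.5, 0.5]]
```

carry_out([
  [0, 0, 0, 0, 5, -1, -1],
  [0, 0, 0, 0, 6.5, -1, -1],
  [0, 0, 0, 0, 4.5, -0.5, -1],
  [0, 0, 0, 0, 1.5, 0, -1],
  [0, 0, 0, 0, -1.5, 0.5, -1],
])

```text
time_s: 7.95
ee_pos: [447.1, -41.4, 288.3]
ee_rot: [-180.0, -0.0, -3.2]
force: [4.4, 0.2, 6.6]
gripper_width: 29.9
gripper_force: 12.0
```

```bash
python3 est.py 0.455 4 1.4
```

```text
t=7.95 expected 7.95; u cmd 0.484 meas 0.483 F [4.4 0.2 6.6] w 29.9
scene: tilt 0.3073 pred 0.2957
top: tilt 0.3049 pred 0.3145
th 0.3171 w 0.1591 m 1.099 b -0.0218 sd [0.0017 0.0066 0.0232 0.0077]
th plan [0.334 0.35  0.364 0.377 0.388 0.398 0.408 0.417 0.426 0.434] end w 0.119
u plan [0.394 0.321 0.296 0.305 0.327 0.346 0.352 0.342 0.323 0.299]
ROWS dy,dz: [[13.5, -2.0], [24.0, -2.5], [28.0, -2.5], [26.5, -2.5]]
```

carry_out([
  [0, 0, 0, 0, 13.5, -2, -1],
  [0, 0, 0, 0, 24, -2.5, -1],
  [0, 0, 0, 0, 28, -2.5, -1],
  [0, 0, 0, 0, 26.5, -2.5, -1],
])

```text
time_s: 8.45
ee_pos: [445.5, -68.8, 290.7]
ee_rot: [180.0, -0.0, -3.3]
force: [4.1, -0.4, 5.8]
gripper_width: 29.5
gripper_force: 12.0
```

```bash
python3 est.py 0.455 5 1.2; python3 - <<'E'
import cv2
a=cv2.imread("pics/last.png");cv2.imwrite("pics/z3.png",cv2.resize(a[225:300,270:365],None,fx=6,fy=6,interpolation=cv2.INTER_CUBIC))
E
```

```text
t=8.45 expected 8.45; u cmd 0.306 meas 0.299 F [ 4.1 -0.4  5.8] w 29.5
scene: tilt 0.3762 pred 0.3771
top: tilt 0.3751 pred 0.3819
th 0.3830 w 0.0904 m 1.090 b -0.0275 sd [0.0017 0.0072 0.0212 0.0064]
th plan [0.391 0.398 0.405 0.412 0.419 0.427 0.433 0.44  0.445 0.45  0.453] end w 0.071
u plan [0.332 0.354 0.367 0.37  0.363 0.347 0.328 0.308 0.293 0.284 0.282]
ROWS dy,dz: [[-4.0, 0.0], [-7.0, 0.0], [-9.0, 0.0], [-9.5, 0.0], [-8.5, 0.0]]
```

View pics/z3.png

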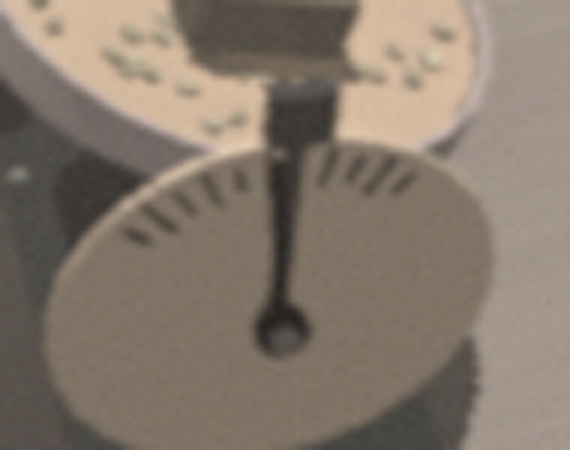

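The pointer tip is at crop (284,150), the hub at (283,330) and the tab block's centre at (302,112), so the pointer sits slightly left of the tab. I'll quantify the gap.

```bash
python3 - <<'E'
from h import *
px=lambda u,v:np.array([270+u/6,225+v/6])
hub=px(283,330);off=hub-proj("scene",W(S0,[166,0,160]))[0];print("off",off)
for nm,x,o in(("ptr",163,px(284,150)),("tab",155,px(302,112)),("tabtop",155,px(302,85)),("tabbot",163,px(300,148))):
    r=least_squares(lambda q:proj("scene",W(S0,circ(x,q[0],q[1])))[0]+off-o,[110,0],x_scale=[10,.1]);print(nm,"r",r.x[0],"angle+.35",r.x[1]+.35)
E
```

```text
off [0.60324805 0.24179159]
ptr r 106.38928620795527 angle+.35 0.37911419690749915
tab r 118.42931874841364 angle+.35 0.45955446696846636
tabtop r 133.6907471201702 angle+.35 0.4485710930082999
tabbot r 106.08923843503628 angle+.35 0.44254260435961107
```

carry_out([
  [0, 0, 0, 0, -4, 0, -1],
  [0, 0, 0, 0, -7, 0, -1],
  [0, 0, 0, 0, -9, 0, -1],
  [0, 0, 0, 0, -9.5, 0, -1],
  [0, 0, 0, 0, -8.5, 0, -1],
])

```text
time_s: 9.05
ee_pos: [446.1, -59.3, 290.4]
ee_rot: [180.0, -0.0, -3.2]
force: [5.0, 0.9, 4.8]
gripper_width: 29.6
gripper_force: 12.0
```

```bash
python3 est.py 0.45 4 1
```

```text
t=9.05 expected 9.05; u cmd 0.363 meas 0.362 F [5.  0.9 4.8] w 29.6
scene: tilt 0.4249 pred 0.4192
top: tilt 0.4197 pred 0.4286
th 0.4275 w 0.0731 m 1.090 b -0.0277 sd [0.0017 0.0064 0.0185 0.0059]
th plan [0.435 0.441 0.445 0.448 0.449 0.45  0.45  0.449 0.449 0.449] end w 0.02
u plan [0.301 0.268 0.261 0.271 0.289 0.306 0.319 0.328 0.331 0.332]
ROWS dy,dz: [[9.0, 0.0], [14.0, 0.0], [15.0, 0.0], [13.5, 0.0]]
```

carry_out([
  [0, 0, 0, 0, 9, 0, -1],
  [0, 0, 0, 0, 14, 0, -1],
  [0, 0, 0, 0, 15, 0, -1],
  [0, 0, 0, 0, 13.5, 0, -1],
])

```text
time_s: 9.55
ee_pos: [445.2, -73.1, 290.6]
ee_rot: [180.0, -0.0, -3.2]
force: [4.0, -0.5, 6.2]
gripper_width: 29.8
gripper_force: 12.0
```

```bash
python3 est.py 0.45 6 1
```

```text
t=9.55 expected 9.55; u cmd 0.273 meas 0.270 F [ 4.  -0.5  6.2] w 29.8
scene: tilt 0.4600 pred 0.4483
top: tilt 0.4500 pred 0.4604
th 0.4560 w 0.0190 m 1.095 b -0.0242 sd [0.0017 0.0062 0.0178 0.0061]
th plan [0.457 0.457 0.457 0.456 0.455 0.453 0.452 0.451 0.45  0.45  0.45  0.45 ] end w -0.013
u plan [0.277 0.283 0.291 0.3   0.309 0.317 0.324 0.328 0.33  0.33  0.328 0.326]
ROWS dy,dz: [[-0.5, 0.0], [-1.5, 0.0], [-3.0, 0.0], [-4.0, 0.0], [-5.5, 0.0], [-6.5, 0.0]]
```

carry_out([
  [0, 0, 0, 0, -0.5, 0, -1],
  [0, 0, 0, 0, -1.5, 0, -1],
  [0, 0, 0, 0, -3, 0, -1],
  [0, 0, 0, 0, -4, 0, -1],
  [0, 0, 0, 0, -5.5, 0, -1],
  [0, 0, 0, 0, -6.5, 0, -1],
])

```text
time_s: 10.25
ee_pos: [445.7, -66.1, 290.7]
ee_rot: [-180.0, -0.0, -3.2]
force: [4.0, 0.4, 5.8]
gripper_width: 30.0
gripper_force: 12.0
```

```bash
sed -i 's/th,_=tilt(n,im);/th,_=tilt(n,im);th*=1.015 if n=="top" else .995;/' est.py; python3 est.py 0.45 6 1
```

```text
t=10.25 expected 10.25; u cmd 0.316 meas 0.317 F [4.  0.4 5.8] w 30.0
scene: tilt 0.4614 pred 0.4532
top: tilt 0.4593 pred 0.4606
th 0.4599 w -0.0007 m 1.100 b -0.0194 sd [0.0016 0.0052 0.0175 0.0067]
th plan [0.46  0.459 0.459 0.458 0.456 0.455 0.453 0.452 0.451 0.45  0.45  0.449] end w -0.016
u plan [0.298 0.288 0.286 0.29  0.298 0.308 0.316 0.322 0.326 0.326 0.325 0.323]
ROWS dy,dz: [[2.5, 0.0], [4.0, 0.0], [4.5, 0.0], [4.0, 0.0], [2.5, 0.0], [1.0, 0.0]]
```

carry_out([
  [0, 0, 0, 0, 2.5, 0, -1],
  [0, 0, 0, 0, 4, 0, -1],
  [0, 0, 0, 0, 4.5, 0, -1],
  [0, 0, 0, 0, 4, 0, -1],
  [0, 0, 0, 0, 2.5, 0, -1],
  [0, 0, 0, 0, 1, 0, -1],
])

```text
time_s: 10.95
ee_pos: [445.6, -67.1, 290.7]
ee_rot: [180.0, -0.0, -3.2]
force: [4.0, 0.7, 6.5]
gripper_width: 29.8
gripper_force: 12.0
```

```bash
python3 est.py 0.45 8 1
```

```text
t=10.95 expected 10.95; u cmd 0.309 meas 0.310 F [4.  0.7 6.5] w 29.8
scene: tilt 0.4577 pred 0.4548
top: tilt 0.4545 pred 0.4569
th 0.4550 w -0.0119 m 1.100 b -0.0182 sd [0.0016 0.0054 0.0177 0.0067]
th plan [0.454 0.453 0.452 0.452 0.451 0.451 0.451 0.45  0.45  0.45  0.45  0.45
 0.45  0.45 ] end w -0.002
u plan [0.314 0.317 0.317 0.317 0.316 0.316 0.315 0.315 0.315 0.316 0.315 0.315
 0.315 0.315]
ROWS dy,dz: [[-0.5, 0.0], [-1.0, 0.0], [-1.0, 0.0], [-1.0, 0.0], [-1.0, 0.0], [-1.0, 0.0], [-1.0, 0.0], [-1.0, 0.0]]
```

Well balanced. I'll use longer steps now.

carry_out([
  [0, 0, 0, 0, -0.5, 0, -1],
  [0, 0, 0, 0, -1, 0, -1],
  [0, 0, 0, 0, -1, 0, -1],
  [0, 0, 0, 0, -1, 0, -1],
  [0, 0, 0, 0, -1, 0, -1],
  [0, 0, 0, 0, -1, 0, -1],
  [0, 0, 0, 0, -1, 0, -1],
  [0, 0, 0, 0, -1, 0, -1],
])

```text
time_s: 11.85
ee_pos: [445.7, -66.1, 290.6]
ee_rot: [-180.0, -0.0, -3.2]
force: [5.1, -0.5, 6.1]
gripper_width: 30.0
gripper_force: 12.0
```

```bash
python3 est.py 0.45 9 1
```

```text
t=11.85 expected 11.85; u cmd 0.316 meas 0.316 F [ 5.1 -0.5  6.1] w 30.0
scene: tilt 0.4576 pred 0.4499
top: tilt 0.4537 pred 0.4575
th 0.4558 w 0.0061 m 1.099 b -0.0146 sd [0.0016 0.0052 0.0179 0.0067]
th plan [0.456 0.457 0.457 0.456 0.455 0.454 0.452 0.451 0.45  0.45  0.45  0.45
 0.45  0.45  0.45 ] end w -0.007
u plan [0.296 0.285 0.282 0.286 0.294 0.303 0.31  0.316 0.319 0.32  0.319 0.317
 0.315 0.313 0.311]
ROWS dy,dz: [[3.0, 0.0], [4.5, 0.0], [5.0, 0.0], [4.5, 0.0], [3.5, 0.0], [2.0, 0.0], [1.0, 0.0], [0.0, 0.0], [-0.5, 0.0]]
```

carry_out([
  [0, 0, 0, 0, 3, 0, -1],
  [0, 0, 0, 0, 4.5, 0, -1],
  [0, 0, 0, 0, 5, 0, -1],
  [0, 0, 0, 0, 4.5, 0, -1],
  [0, 0, 0, 0, 3.5, 0, -1],
  [0, 0, 0, 0, 2, 0, -1],
  [0, 0, 0, 0, 1, 0, -1],
  [0, 0, 0, 0, 0, 0, -1],
  [0, 0, 0, 0, -0.5, 0, -1],
])

```text
time_s: 12.85
ee_pos: [445.7, -65.6, 290.6]
ee_rot: [-180.0, -0.0, -3.2]
force: [5.3, -0.2, 5.9]
gripper_width: 29.8
gripper_force: 12.0
```

```bash
python3 est.py 0.45 9 1; python3 - <<'E'
import cv2
a=cv2.imread("pics/last.png");cv2.imwrite("pics/z4.png",cv2.resize(a[225:300,270:365],None,fx=6,fy=6,interpolation=cv2.INTER_CUBIC))
E
```

```text
t=12.85 expected 12.85; u cmd 0.319 meas 0.320 F [ 5.3 -0.2  5.9] w 29.8
scene: tilt 0.4452 pred 0.4504
top: tilt 0.4417 pred 0.4448
th 0.4423 w -0.0153 m 1.099 b -0.0195 sd [0.0016 0.0056 0.0182 0.0067]
th plan [0.441 0.44  0.44  0.441 0.443 0.445 0.447 0.448 0.449 0.45  0.451 0.451
 0.451 0.45  0.45 ] end w 0.01
u plan [0.345 0.359 0.361 0.353 0.341 0.327 0.316 0.308 0.303 0.302 0.304 0.307
 0.31  0.313 0.316]
ROWS dy,dz: [[-4.0, 0.0], [-6.0, 0.0], [-6.0, 0.0], [-5.0, 0.0], [-3.0, 0.0], [-1.0, 0.0], [0.5, 0.0], [2.0, 0.0], [2.5, 0.0]]
```

View pics/z4.png

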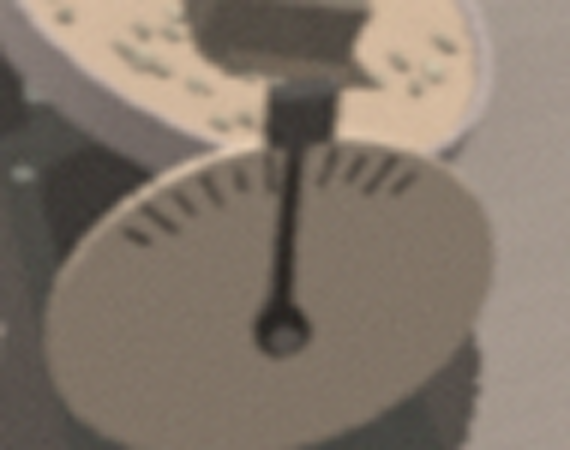

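The pointer tip at (296,150) lines up with the tab block's centre, column 301. The hold is good, so I'll continue.

carry_out([
  [0, 0, 0, 0, -4, 0, -1],
  [0, 0, 0, 0, -6, 0, -1],
  [0, 0, 0, 0, -6, 0, -1],
  [0, 0, 0, 0, -5, 0, -1],
  [0, 0, 0, 0, -3, 0, -1],
  [0, 0, 0, 0, -1, 0, -1],
  [0, 0, 0, 0, 0.5, 0, -1],
  [0, 0, 0, 0, 2, 0, -1],
  [0, 0, 0, 0, 2.5, 0, -1],
])

```text
time_s: 13.85
ee_pos: [445.5, -68.6, 290.7]
ee_rot: [180.0, -0.0, -3.2]
force: [4.3, 0.0, 5.6]
gripper_width: 29.3
gripper_force: 12.0
```

```bash
python3 est.py 0.455 9 1
```

```text
t=13.85 expected 13.85; u cmd 0.303 meas 0.300 F [4.3 0.  5.6] w 29.3
scene: tilt 0.4570 pred 0.4491
top: tilt 0.4536 pred 0.4577
th 0.4563 w 0.0138 m 1.099 b -0.0163 sd [0.0016 0.0057 0.0184 0.0066]
th plan [0.457 0.458 0.458 0.458 0.458 0.457 0.456 0.456 0.455 0.455 0.455 0.455
 0.455 0.455 0.455] end w -0.004
u plan [0.293 0.288 0.289 0.293 0.299 0.305 0.31  0.313 0.315 0.315 0.315 0.314
 0.312 0.311 0.31 ]
ROWS dy,dz: [[1.5, 0.0], [2.0, 0.0], [2.0, 0.0], [1.5, 0.0], [0.5, 0.0], [-0.5, 0.0], [-1.0, 0.0], [-1.5, 0.0], [-2.0, 0.0]]
```

carry_out([
  [0, 0, 0, 0, 1.5, 0, -1],
  [0, 0, 0, 0, 2, 0, -1],
  [0, 0, 0, 0, 2, 0, -1],
  [0, 0, 0, 0, 1.5, 0, -1],
  [0, 0, 0, 0, 0.5, 0, -1],
  [0, 0, 0, 0, -0.5, 0, -1],
  [0, 0, 0, 0, -1, 0, -1],
  [0, 0, 0, 0, -1.5, 0, -1],
  [0, 0, 0, 0, -2, 0, -1],
])

```text
time_s: 14.85
ee_pos: [445.6, -66.4, 290.6]
ee_rot: [180.0, -0.0, -3.2]
force: [5.0, 0.3, 5.7]
gripper_width: 29.8
gripper_force: 12.0
```

```bash
python3 est.py 0.455 9 1
```

```text
t=14.85 expected 14.85; u cmd 0.316 meas 0.315 F [5.  0.3 5.7] w 29.8
scene: tilt 0.4466 pred 0.4554
top: tilt 0.4439 pred 0.4462
th 0.4442 w -0.0164 m 1.097 b -0.0229 sd [0.0016 0.0055 0.0187 0.0068]
th plan [0.443 0.442 0.442 0.444 0.446 0.448 0.45  0.452 0.454 0.455 0.456 0.456
 0.456 0.456 0.455] end w 0.014
u plan [0.352 0.371 0.374 0.365 0.349 0.331 0.316 0.305 0.3   0.299 0.301 0.305
 0.31  0.314 0.317]
ROWS dy,dz: [[-5.5, 0.0], [-8.5, 0.0], [-8.5, 0.0], [-7.5, 0.0], [-5.0, 0.0], [-2.0, 0.0], [0.0, 0.0], [1.5, 0.0], [2.5, 0.0]]
```

carry_out([
  [0, 0, 0, 0, -5.5, 0, -1],
  [0, 0, 0, 0, -8.5, 0, -1],
  [0, 0, 0, 0, -8.5, 0, -1],
  [0, 0, 0, 0, -7.5, 0, -1],
  [0, 0, 0, 0, -5, 0, -1],
  [0, 0, 0, 0, -2, 0, -1],
  [0, 0, 0, 0, 0, 0, -1],
  [0, 0, 0, 0, 1.5, 0, -1],
  [0, 0, 0, 0, 2.5, 0, -1],
])

```text
time_s: 15.85
ee_pos: [445.5, -69.1, 290.7]
ee_rot: [180.0, -0.0, -3.2]
force: [4.4, -0.2, 6.2]
gripper_width: 29.9
gripper_force: 12.0
```

```bash
python3 est.py 0.455 9 1
```

```text
t=15.85 expected 15.85; u cmd 0.299 meas 0.297 F [ 4.4 -0.2  6.2] w 29.9
scene: tilt 0.4664 pred 0.4544
top: tilt 0.4678 pred 0.4675
th 0.4692 w 0.0292 m 1.096 b -0.0153 sd [0.0016 0.0061 0.0189 0.0066]
th plan [0.472 0.473 0.473 0.471 0.468 0.465 0.461 0.458 0.456 0.455 0.454 0.454
 0.454 0.454 0.455] end w -0.019
u plan [0.253 0.228 0.227 0.243 0.267 0.292 0.313 0.328 0.335 0.336 0.332 0.326
 0.319 0.314 0.309]
ROWS dy,dz: [[7.0, 0.0], [10.5, 0.0], [11.0, 0.0], [8.5, 0.0], [5.0, 0.0], [1.0, 0.0], [-2.0, 0.0], [-4.5, 0.0], [-5.5, 0.0]]
```

carry_out([
  [0, 0, 0, 0, 7, 0, -1],
  [0, 0, 0, 0, 10.5, 0, -1],
  [0, 0, 0, 0, 11, 0, -1],
  [0, 0, 0, 0, 8.5, 0, -1],
  [0, 0, 0, 0, 5, 0, -1],
  [0, 0, 0, 0, 1, 0, -1],
  [0, 0, 0, 0, -2, 0, -1],
  [0, 0, 0, 0, -4.5, 0, -1],
  [0, 0, 0, 0, -5.5, 0, -1],
])

```text
time_s: 16.85
ee_pos: [445.8, -63.0, 290.6]
ee_rot: [180.0, -0.0, -3.2]
force: [4.7, -0.9, 5.0]
gripper_width: 29.9
gripper_force: 12.0
```

Held for over 7 s. Now I'll lower it.

```bash
python3 est.py 0.0 6 3.6
```

```text
t=16.85 expected 16.85; u cmd 0.336 meas 0.337 F [ 4.7 -0.9  5. ] w 29.9
scene: tilt 0.4416 pred 0.4562
top: tilt 0.4365 pred 0.4401
th 0.4361 w -0.0400 m 1.092 b -0.0241 sd [0.0016 0.0064 0.019  0.007 ]
th plan [0.432 0.429 0.424 0.42  0.414 0.406 0.398 0.388 0.376 0.362 0.347 0.33 ] end w -0.078
u plan [0.319 0.303 0.288 0.276 0.267 0.262 0.259 0.261 0.265 0.273 0.284 0.298]
ROWS dy,dz: [[2.5, 0.0], [5.0, 0.0], [7.0, 0.0], [9.0, 0.0], [10.5, 0.0], [11.0, 0.0]]
```

carry_out([
  [0, 0, 0, 0, 2.5, 0, -1],
  [0, 0, 0, 0, 5, 0, -1],
  [0, 0, 0, 0, 7, 0, -1],
  [0, 0, 0, 0, 9, 0, -1],
  [0, 0, 0, 0, 10.5, 0, -1],
  [0, 0, 0, 0, 11, 0, -1],
])

```text
time_s: 17.55
ee_pos: [445.2, -74.4, 290.5]
ee_rot: [180.0, -0.0, -3.2]
force: [4.2, -0.6, 4.9]
gripper_width: 29.7
gripper_force: 12.0
```

```bash
python3 est.py 0.0 5 3.2
```

```text
t=17.55 expected 17.55; u cmd 0.263 meas 0.261 F [ 4.2 -0.6  4.9] w 29.7
scene: tilt 0.4126 pred 0.4065
top: tilt 0.4082 pred 0.4086
th 0.4045 w -0.0808 m 1.091 b -0.0199 sd [0.0017 0.0063 0.0191 0.0066]
th plan [0.396 0.387 0.379 0.371 0.363 0.354 0.345 0.334 0.321 0.306 0.289] end w -0.081
u plan [0.323 0.355 0.359 0.344 0.321 0.298 0.282 0.274 0.276 0.285 0.302]
ROWS dy,dz: [[-9.0, 0.0], [-14.0, 0.0], [-14.5, 0.0], [-12.0, 0.0], [-8.5, 0.0]]
```

carry_out([
  [0, 0, 0, 0, -9, 0, -1],
  [0, 0, 0, 0, -14, 0, -1],
  [0, 0, 0, 0, -14.5, 0, -1],
  [0, 0, 0, 0, -12, 0, -1],
  [0, 0, 0, 0, -8.5, 0, -1],
])

```text
time_s: 18.15
ee_pos: [445.7, -65.6, 290.6]
ee_rot: [180.0, -0.0, -3.2]
force: [5.3, -0.4, 6.3]
gripper_width: 29.8
gripper_force: 12.0
```

```bash
python3 est.py 0.0 5 3
```

```text
t=18.15 expected 18.15; u cmd 0.319 meas 0.320 F [ 5.3 -0.4  6.3] w 29.8
scene: tilt 0.3658 pred 0.3628
top: tilt 0.3601 pred 0.3617
th 0.3568 w -0.0826 m 1.091 b -0.0184 sd [0.0017 0.0064 0.0192 0.0063]
th plan [0.348 0.34  0.332 0.324 0.316 0.307 0.297 0.286 0.273 0.257 0.241] end w -0.082
u plan [0.358 0.375 0.372 0.356 0.336 0.318 0.305 0.301 0.306 0.318 0.335]
ROWS dy,dz: [[-5.5, 0.0], [-8.5, 0.0], [-8.0, 0.0], [-5.5, 0.0], [-2.5, 0.0]]
```

carry_out([
  [0, 0, 0, 0, -5.5, 0, -1],
  [0, 0, 0, 0, -8.5, 0, -1],
  [0, 0, 0, 0, -8, 0, -1],
  [0, 0, 0, 0, -5.5, 0, -1],
  [0, 0, 0, 0, -2.5, 0, -1],
])

```text
time_s: 18.75
ee_pos: [445.8, -63.1, 290.6]
ee_rot: [180.0, -0.0, -3.2]
force: [5.0, 0.2, 6.5]
gripper_width: 29.7
gripper_force: 12.0
```

```bash
python3 est.py 0.0 6 2.8
```

```text
t=18.75 expected 18.75; u cmd 0.336 meas 0.337 F [5.  0.2 6.5] w 29.7
scene: tilt 0.3175 pred 0.3160
top: tilt 0.3134 pred 0.3133
th 0.3091 w -0.0866 m 1.090 b -0.0172 sd [0.0017 0.0064 0.0188 0.006 ]
th plan [0.3   0.291 0.283 0.275 0.267 0.258 0.249 0.238 0.225 0.21  0.194 0.176] end w -0.09
u plan [0.383 0.405 0.404 0.387 0.365 0.346 0.332 0.328 0.334 0.347 0.368 0.392]
ROWS dy,dz: [[-7.0, 0.5], [-10.5, 0.5], [-10.0, 0.5], [-7.5, 0.5], [-4.5, 0.0], [-1.5, 0.0]]
```

carry_out([
  [0, 0, 0, 0, -7, 0.5, -1],
  [0, 0, 0, 0, -10.5, 0.5, -1],
  [0, 0, 0, 0, -10, 0.5, -1],
  [0, 0, 0, 0, -7.5, 0.5, -1],
  [0, 0, 0, 0, -4.5, 0, -1],
  [0, 0, 0, 0, -1.5, 0, -1],
])

```text
time_s: 19.45
ee_pos: [445.9, -61.7, 290.5]
ee_rot: [180.0, -0.0, -3.2]
force: [4.1, -0.5, 5.7]
gripper_width: 29.7
gripper_force: 12.0
```

```bash
python3 est.py 0.0 6 2.4
```

```text
t=19.45 expected 19.45; u cmd 0.346 meas 0.346 F [ 4.1 -0.5  5.7] w 29.7
scene: tilt 0.2569 pred 0.2585
top: tilt 0.2526 pred 0.2522
th 0.2473 w -0.1050 m 1.091 b -0.0180 sd [0.0017 0.0064 0.0182 0.006 ]
th plan [0.236 0.226 0.216 0.207 0.198 0.189 0.179 0.168 0.155 0.141 0.125 0.109] end w -0.093
u plan [0.42  0.458 0.461 0.441 0.413 0.388 0.372 0.369 0.379 0.4   0.428 0.459]
ROWS dy,dz: [[-11.0, 1.0], [-16.5, 1.5], [-17.0, 1.5], [-14.0, 1.5], [-10.0, 1.0], [-6.0, 0.5]]
```

carry_out([
  [0, 0, 0, 0, -11, 1, -1],
  [0, 0, 0, 0, -16.5, 1.5, -1],
  [0, 0, 0, 0, -17, 1.5, -1],
  [0, 0, 0, 0, -14, 1.5, -1],
  [0, 0, 0, 0, -10, 1, -1],
  [0, 0, 0, 0, -6, 0.5, -1],
])

```text
time_s: 20.15
ee_pos: [446.3, -55.7, 290.2]
ee_rot: [180.0, -0.0, -3.2]
force: [4.4, -0.5, 4.8]
gripper_width: 29.8
gripper_force: 12.0
```

```bash
python3 est.py 0.0 6 2
```

```text
t=20.15 expected 20.15; u cmd 0.386 meas 0.386 F [ 4.4 -0.5  4.8] w 29.8
scene: tilt 0.1833 pred 0.1890
top: tilt 0.1787 pred 0.1783
th 0.1728 w -0.1165 m 1.094 b -0.0212 sd [0.0017 0.0065 0.0177 0.0063]
th plan [0.161 0.149 0.139 0.13  0.121 0.113 0.105 0.095 0.084 0.073 0.061 0.049] end w -0.083
u plan [0.472 0.517 0.522 0.503 0.475 0.451 0.438 0.438 0.449 0.469 0.491 0.511]
ROWS dy,dz: [[-13.0, 1.5], [-19.5, 3.0], [-20.0, 3.0], [-17.5, 2.5], [-13.0, 1.5], [-9.5, 1.0]]
```

carry_out([
  [0, 0, 0, 0, -13, 1.5, -1],
  [0, 0, 0, 0, -19.5, 3, -1],
  [0, 0, 0, 0, -20, 3, -1],
  [0, 0, 0, 0, -17.5, 2.5, -1],
  [0, 0, 0, 0, -13, 1.5, -1],
  [0, 0, 0, 0, -9.5, 1, -1],
])

```text
time_s: 20.85
ee_pos: [446.8, -46.2, 289.1]
ee_rot: [-180.0, -0.0, -3.2]
force: [5.0, 0.8, 5.3]
gripper_width: 29.5
gripper_force: 12.0
```

```bash
python3 est.py 0.0 6 1.6
```

```text
t=20.85 expected 20.85; u cmd 0.450 meas 0.450 F [5.  0.8 5.3] w 29.5
scene: tilt 0.1162 pred 0.1134
top: tilt 0.1137 pred 0.1121
th 0.1090 w -0.0811 m 1.091 b -0.0191 sd [0.0017 0.0066 0.0169 0.007 ]
th plan [0.101 0.093 0.085 0.078 0.07  0.063 0.055 0.047 0.038 0.028 0.018 0.007] end w -0.075
u plan [0.488 0.506 0.506 0.497 0.485 0.477 0.474 0.476 0.479 0.482 0.485 0.486]
ROWS dy,dz: [[-5.5, 1.0], [-8.5, 1.5], [-8.5, 1.5], [-7.0, 1.0], [-5.0, 1.0], [-4.0, 0.5]]
```

carry_out([
  [0, 0, 0, 0, -5.5, 1, -1],
  [0, 0, 0, 0, -8.5, 1.5, -1],
  [0, 0, 0, 0, -8.5, 1.5, -1],
  [0, 0, 0, 0, -7, 1, -1],
  [0, 0, 0, 0, -5, 1, -1],
  [0, 0, 0, 0, -4, 0.5, -1],
])

```text
time_s: 21.55
ee_pos: [447.1, -42.3, 288.5]
ee_rot: [180.0, -0.0, -3.2]
force: [5.7, 0.3, 4.3]
gripper_width: 29.6
gripper_force: 12.0
```

```bash
python3 est.py 0.0 6 1.1
```

```text
t=21.55 expected 21.55; u cmd 0.477 meas 0.477 F [5.7 0.3 4.3] w 29.6
scene: tilt 0.0574 pred 0.0632
top: tilt 0.0534 pred 0.0534
th 0.0488 w -0.0920 m 1.095 b -0.0219 sd [0.0017 0.0065 0.0163 0.0079]
th plan [0.04  0.031 0.024 0.018 0.014 0.011 0.008 0.006 0.003 0.001 0.    0.   ] end w -0.029
u plan [0.546 0.584 0.593 0.585 0.57  0.556 0.546 0.541 0.538 0.537 0.536 0.536]
ROWS dy,dz: [[-10.0, 2.5], [-15.5, 4.0], [-17.0, 4.0], [-16.0, 4.0], [-13.5, 3.5], [-11.5, 2.5]]
```

carry_out([
  [0, 0, 0, 0, -10, 2.5, -1],
  [0, 0, 0, 0, -15.5, 4, -1],
  [0, 0, 0, 0, -17, 4, -1],
  [0, 0, 0, 0, -16, 4, -1],
  [0, 0, 0, 0, -13.5, 3.5, -1],
  [0, 0, 0, 0, -11.5, 2.5, -1],
])

```text
time_s: 22.25
ee_pos: [447.8, -30.7, 286.0]
ee_rot: [-180.0, -0.0, -3.2]
force: [5.3, 0.8, 3.5]
gripper_width: 29.8
gripper_force: 12.0
```

```bash
python3 est.py 0.0 6 0.6; python3 -c "
import json;D=json.load(open('log.json'));print(D['Y'],D['Z'])"
```

```text
t=22.25 expected 22.25; u cmd 0.555 meas 0.556 F [5.3 0.8 3.5] w 29.8
scene: tilt 0.0166 pred 0.0106
top: tilt 0.0152 pred 0.0154
th 0.0146 w -0.0123 m 1.092 b -0.0191 sd [0.0017 0.0061 0.0159 0.0087]
th plan [0.014 0.012 0.01  0.007 0.003 0.    0.    0.    0.    0.    0.    0.   ] end w 0.0
u plan [0.519 0.494 0.48  0.474 0.471 0.47  0.47  0.47  0.47  0.47  0.47  0.47 ]
ROWS dy,dz: [[5.5, -1.0], [9.0, -2.0], [11.0, -2.5], [12.0, -2.5], [12.5, -2.5], [12.5, -2.5]]
37.9 145.3
```

carry_out([
  [0, 0, 0, 0, 5.5, -1, -1],
  [0, 0, 0, 0, 9, -2, -1],
  [0, 0, 0, 0, 11, -2.5, -1],
  [0, 0, 0, 0, 12, -2.5, -1],
  [0, 0, 0, 0, 12.5, -2.5, -1],
  [0, 0, 0, 0, 12.5, -2.5, -1],
  [0, 0, 0, 0, 12.5, -2.5, -1],
  [0, 0, 0, 0, 12.5, -2.5, -1],
  [0, 0, 0, 0, 12.5, -2.5, -1],
  [0, 0, 0, 0, 12.5, -2.5, -1],
])

```text
time_s: 23.35
ee_pos: [447.0, -43.2, 288.6]
ee_rot: [-180.0, -0.0, -3.2]
force: [4.7, 0.4, 5.2]
gripper_width: 29.8
gripper_force: 12.0
```

```bash
python3 -c "
from h import *
for i in range(2):
  for n in C: print(n,tilt(n,grab_frame(n))[0])"
```

```text
scene -0.0002715504905626623
top -3.784256209145645e-05
scene -4.888402125266186e-05
top 0.00018668961189804973
```

The pan is resting level. I'll return the lever to the relaxed position.

carry_out([
  [0, 0, 0, 0, 7.5, -1, -1],
  [0, 0, 0, 0, 15, -2, -1],
  [0, 0, 0, 0, 22.5, -2, -1],
  [0, 0, 0, 0, 30, -2, -1],
  [0, 0, 0, 0, 37.5, -1.5, -1],
  [0, 0, 0, 0, 45, -1, -1],
  [0, 0, 0, 0, 52.5, 0, -1],
  [0, 0, 0, 0, 59.5, 2, -1],
  [0, 0, 0, 0, 65.5, 3, -1],
  [0, 0, 0, 0, 69.5, 4.5, -1],
  [0, 0, 0, 0, 69.5, 4.5, -1],
  [0, 0, 0, 0, 69.5, 4.5, -1],
  [0, 0, 0, 0, 69.5, 4.5, 1],
  [0, 0, 0, 0, 69.5, 4.5, 1],
  [0, 0, 0, 0, 69.5, 4.5, 1],
  [0, 0, 0, 0, 69.5, 4.5, 1],
  [0, 0, 0, 0, 69.5, 4.5, 1],
])

```text
time_s: 25.25
ee_pos: [442.6, -112.4, 283.6]
ee_rot: [-180.0, 0.1, -3.2]
force: [-0.2, 0.1, -0.3]
gripper_width: 67.0
gripper_force: 0.0
```

carry_out([
  [0, 0, 0, 0, 0, -10, 1],
  [0, 0, 0, 0, 0, -30, 1],
  [0, 0, 0, 0, 0, -60, 1],
  [0, 0, 0, 0, 0, -90, 1],
  [0, 0, 0, 0, 0, -120, 1],
  [0, 0, 0, 0, 0, -140, 1],
  [0, 0, 0, 0, 0, -140, 1],
  [0, 0, 0, 0, 0, -140, 1],
  [0, 0, 0, 0, 0, -140, 1],
  [0, 0, 0, 0, 0, -140, 1],
  [0, 0, 0, 0, 0, -140, 1],
])

```text
time_s: 26.35
ee_pos: [442.7, -112.6, 423.1]
ee_rot: [-180.0, 0.1, -3.2]
force: [-0.2, 0.7, -0.8]
gripper_width: 91.3
gripper_force: 0.0
```

```bash
python3 - <<'E'
from h import *
a=grab_frame("scene");b=grab_frame("top");print(tilt("scene",a)[0],tilt("top",b)[0])
cv2.imwrite("pics/end.png",a[:,:,::-1])
E
```

```text
-0.00020911126147982358 0.0001684481248773297
```

View pics/end.png

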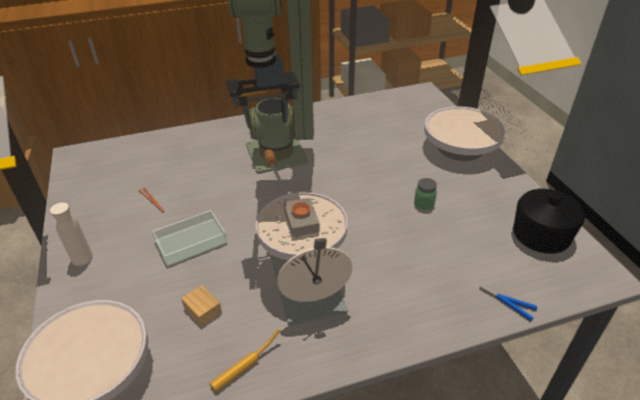

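The pan is level, the lever grip is free at (269,157) as at the start, and the gripper is clear above it. The glass dish, jar and block have not moved.

```bash
python3 -c "
from workcell import workorder
print(workorder.job_done())"
```

```text
the job is handed in; nothing more can be done
None
```

The job is handed in, with no verdict returned: by camera, the pointer stayed within about 0.02 rad of the tab (put at 0.45–0.46 rad) for over 7 s, the pan was lowered gently to level, the lever was released at its starting position, and the glass dish, jar and block had not moved.

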